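Refit the wheel's speed handle and press its cap home

ROBOT

A 7-joint arm with a two-finger parallel gripper is mounted at the origin on the work surface. World frame = base frame: x ahead of the robot, y to its left, z up, the work surface at z = 0. Lengths are in mm, angles in rad, forces in N, time in s.
With the tool pointing down it reaches from about 400 to 875 mm from the base axis. Payload 4.4 kg.
Tool frame: the origin (TCP) lies at the very end of the fingers, on their centre line; the grasp point (between the pads) lies 19 mm behind it; z points along the fingers, x is the direction in which the jaws open and shut, and the axes are right-handed (so a half turn about z gives the same grasp; the last joint's range is limited). The gripper opens to 85 mm and grips with 20 to 120 N. Pads are 22 mm wide; open, the fingers measure 114 mm over their backs; the gripper's body (76 mm by 85 mm) begins 54 mm behind the grasp point. The pads swing forward as they close: fully open they stand 13 mm farther back than shut.
Start: joints at [-1.267, 0.628, 0.038, 1.517, -0.027, 0.996, -0.02], TCP at [234.906, 606.083, 231.313] pointing down, gripper open.
Joint ranges: [-3.06, 3.06], [-0.37, 2.12], [-1.25, 1.32], [0.18, 2.47], [-1.1, 4.24], [0.23, 1.98], [-2.94, 2.94]. Speed limits (rad/s): [2.57, 2.57, 3.14, 3.14, 3.14, 3.14, 3.14].

INTERFACE

Orientations are given as [roll, pitch, yaw] about the fixed x, y, z axes, in that order (R = Rz(yaw) Ry(pitch) Rx(roll)).
In Python, from cell import ctrl, get_image, job, models gives the robot as it stands.
- The arm moves only by the tool move_arm, never from a script. Its argument "moves" is a list that holds one entry, the list of rows, each a list of 6 numbers: the shift along the tool's x, y, z in m, then the turn, a rotation vector about the tool's x, y, z in rad. A call has 1 to 20 rows; each row is the pose to reach, as a shift and turn from the pose commanded when the call began, along the tool's axes at that moment; what a row does not reach only later rows make up. A row lasts 1/8 s, in which the tool goes at most 62.5 mm and 10.7 degrees, less where a joint would pass 70% of its speed; a pose out of reach is approached as far as the arm can. A call with a gripper value outside its range is refused whole. "jaw" is the opening, from 0 (shut) to 1 (fully open), set as the call begins (left out, the last holds). The fingers move at their own pace and stop on an object; the grip force is fixed at half the most. Time passes only in rows, so rows that repeat a pose let the fingers close. It gives the time, the measured TCP pose, the force and the opening at its end, in the units of the state.
- ctrl.read_state(): the state, without advancing time (a new reading comes with each control period).
- get_image(name): name is "side" or "top"; returns a dict with "color" (384x512x3 uint8, blue, green, red), "fov_y" (degrees; the focal length in pixels is half the picture's height over the tangent of half this angle, whatever the lens; pixels are square), "cx", "cy" (the principal point, pixels), "origin" and "orientation" of the camera in the world. Camera axes: x right, y up, looking along -z (the intrinsics and any distortion apply to the point x, -y, -z); pixel columns grow to the right and rows downward; lengths in mm; the calibration is good to about 2 mm. A picture is of the moment at which its call begins. There is no depth.
- job.finish_job(): hands the job in, once; it reports no verdict.
Trained networks look in the newest picture that a camera, given by its name, has taken for a name from the list of things; names that differ only in an ending like _2 or _b are one class to them, and where a whole thing is asked for, a point or a joint stands for the part that bears it (a point fixed in the world has none). Each returns a list of dicts, best first, with "score" (0 to 1); they miss things now and then, are a little off and sometimes report something else, mostly with a low value. They report only what shows in the picture. A call takes as long as a camera call. They do not tell look-alikes from the thing itself.
- models.cut_out(camera, thing): "pixels" (384x512 bool, what is visible of it) and "uv" ([column, row] in pixels, amid what is visible of it).
- models.place_of(camera, thing): "uv" ([column, row] in pixels: a listed point, or the origin of a listed thing).
The state is a dict: "clock": time; "qpos": joint angles; "qd": joint speeds; "tau": joint torques, N m; "eef_pos": TCP position; "tool_rot": TCP orientation; "force": force on the tool from outside, world axes, zero at the start; "torque": the same for the moment, N m; "width": finger opening in mm.
Only numpy, scipy, OpenCV 4.12 (cv2) and the standard library are available. Lean on these libraries where they do the work, as an engineer would, in place of code of your own. Each camera call takes 0.05 s, during which the arm holds its last target.

TASK

Fit the red speed handle fully home onto the square spindle of the pottery wheel's control box, then press the blue snap cap straight down onto the stud above it until it clicks and sits flat on the handle. Do not let go: finish with the gripper still on the cap, firmly pushing it down. Leave everything else on the bench where it is.

Things in the scene. Friction and masses are not known exactly. Their poses are not given: they have to be found in the camera images.
- control_box: wheel control box, fixed: pale blue-grey, 110 x 120 x 60 mm high, green rocker switch on its -x side. From the middle of its top rises a fixed square steel spindle, 16 x 16 mm, sides along the box's x and y, 22 mm tall, the top 3 mm tapering to 12 x 12; on that stands a round black stud (see stud_tip). Origin: centre of the underside, z up
- seat (a point): centre of the control box's top face, on the axis of spindle and stud, 60 mm above the bench; axes as the box. The handle's underside rests here when home
- stud_tip (a point): top of the black stud, on the axis, 43 mm above the box top. The stud is 14 mm in diameter, its top 5 mm tapering to 7 mm. Four sprung brass balls stand 2.5 mm out of its sides on the box's diagonals, centred 33 mm above the box top; they pass freely through the handle's bore
- handle: red handle, right way up: hub 36 (x) x 34 (y) x 26 mm high, square through bore 18 x 18 mm along z, sides along x and y; wings 14 mm thick (y) along +x and -x, 106 mm overall. Grip it on the flats, 34 mm apart in y. Fits the spindle in any of four quarter turns with 1 mm play a side. 120 g or so. Origin: centre of the underside, on the bore's axis. Home, its top is 26 mm above the box top
- cap: blue snap cap, mouth down: skirt 40 mm diameter, 22 mm high, on it a round ribbed grip 24 mm diameter from 22 to 50 mm high. Mouth 16 mm diameter with a lip 3 mm high; above the lip a hollow 21 mm wide up to 19 mm. Any yaw fits. 50 g or so. Origin: centre of the underside, on its axis
- cap_mouth (a point): centre of the cap's mouth, at its origin. Pressed down, the mouth meets the balls about 36 mm above the box top; the push peaks near 8 N at 34 mm, falls to nothing by 32 mm, and below 30 mm the balls draw the cap down until it rests on the handle, mouth 26 mm above the box top. It cannot click unless the handle is home
- wood_knife: dark red-brown wooden modelling knife lying flat, about 150 x 20 x 10 mm; a bystander. Origin under its middle
- slotted_rib: cream slotted rib lying flat, 120 x 24 x 8 mm; a bystander. Origin under its middle
- pink_bowl: crimson plastic bowl, 124 mm across, 65 mm high; a bystander. Origin under its middle
- bisque_cup: cream unglazed cup, 72 mm across, 75 mm high; a bystander. Origin under its middle
- glaze_jar: closed green glaze jar with a black lid, 72 mm across, 85 mm high; a bystander. Origin under its middle
- grey_bowl: small grey clay bowl, 100 mm across, 50 mm high; a bystander. Origin under its middle
- wrench: steel wrench lying flat; a bystander
There are look-alikes about, which are no part of the job. There is more than one size of the handle; the job needs the smallest.

How it is judged (in metres and radians):
On the way, in this order (a step that is already met when the one before it is completed fails the run):
1. the handle is fully home on the square spindle (z of handle in the frame of seat between -0.003 and 0.003 m and horizontal distance between handle and seat below 0.003 m and angle between handle's own z axis and vertical below 0.06 rad), for 0.2 s.
2. the cap has snapped onto the stud and sits on the handle (all of step 1 and z of cap in the frame of seat between 0.022 and 0.0285 m and horizontal distance between cap and seat below 0.003 m and angle between cap's own z axis and vertical below 0.08 rad), for 0.2 s.
At the end, for the whole second after the job is handed in: Handle flat on the box top (within 3 mm, 3 mm off axis, 0.06 rad); cap clicked on (underside 22 to 28.5 mm above the box top, 3 mm off axis, tilt under 0.08 rad), the fingers still on it and pushing it onto the handle with more than 3 N (all of step 2 and contact force between cap and handle above 3 N and contact force between the fingers and cap above 2 N); the arm keeps its last pose, push and grip.
It fails at once if something else on the bench is shifted by more than 30 mm (distance of any of wood_knife, slotted_rib, pink_bowl, bisque_cup, glaze_jar, grey_bowl, wrench from where it was at the start of the episode above 0.03 m).
It also fails if it takes over 64 s, if anything falls off the work surface, if the arm or the gripper's body presses on something with over 40 N, if the wrist force passes 120 N, or if a joint passes its speed limit or range.

## Working session

There is one attempt and no reset: what is moved stays moved. The work goes in short steps, Python scripts to look and compute and a tool call to move; the robot and the scene stay as the last step left them, time stands still between calls to the robot, and variables do not carry over. Pictures are saved under pics/ and viewed, and the job is handed in when it is done.

Besides the shell and the picture viewer there is one more tool, called as name(argument=value, ...) on one line, values as JSON. move_arm: Moves the arm, as the interface text tells. Its arguments: {"type":"object","properties":{"moves":{"type":"array","items":{"type":"array","items":{"type":"array","items":{"type":"number"}}}},"jaw":{"type":"number"}},"required":["moves"]}

```bash
ls; mkdir -p pics; python3 - <<'E'
from cell import ctrl,get_image,job,models
import cv2
s=ctrl.read_state(); print({k:s[k] for k in s if k not in('tau','qd')})
for c in('side','top'):
    im=get_image(c); cv2.imwrite(f'pics/{c}0.png',im['color'])
    print(c,{k:im[k] for k in im if k!='color'})
    for t in('control_box','seat','stud_tip','handle','cap','cap_mouth'):
        for r in models.place_of(c,t): print(c,t,[round(float(v)) for v in r['uv']],round(r['score'],2))
E
```

```text
pics
{'clock': 0.0, 'qpos': array([-1.26679887,  0.62937044,  0.03842125,  1.51834418, -0.02703377,
        0.9963095 , -0.01999324]), 'eef_pos': array([234.65564941, 605.50172926, 230.38056819]), 'tool_rot': array([-3.14157831e+00,  1.91462896e-03,  1.20100455e+00]), 'force': array([-1.01765447, -0.97935104, -0.9727082 ]), 'torque': array([-0.03063322, -0.04675938,  0.02815518]), 'width': 85.2579847901619}
side {'fov_y': 57.036127436995436, 'cx': 262.6064749702104, 'cy': 196.30649254217045, 'origin': array([  33.0132272 , -665.97542071,  568.31705132]), 'orientation': array([ 1.05181806, -0.0259016 , -0.67799007])}
side control_box [200, 183] 0.83
side control_box [317, 268] 0.55
side seat [203, 172] 0.7
side stud_tip [201, 160] 0.97
side handle [270, 304] 0.75
side handle [322, 268] 0.69
side handle [373, 294] 0.69
side cap [254, 217] 0.73
side cap_mouth [259, 218] 0.62
top {'fov_y': 48.05985620593957, 'cx': 254.12694052932073, 'cy': 200.0973293826879, 'origin': array([ 365.41495603,   -8.45864783, 1683.94597939]), 'orientation': array([ 1.40606984e-01, -5.58456930e-04, -1.57540695e+00])}
top control_box [182, 221] 0.92
top seat [181, 215] 0.91
top stud_tip [182, 214] 0.7
top handle [321, 254] 0.82
top handle [317, 213] 0.58
top handle [349, 203] 0.54
top cap [247, 205] 0.5
top cap [184, 213] 0.19
top cap [287, 221] 0.15
top cap_mouth [249, 208] 0.62
```

View pics/side0.png

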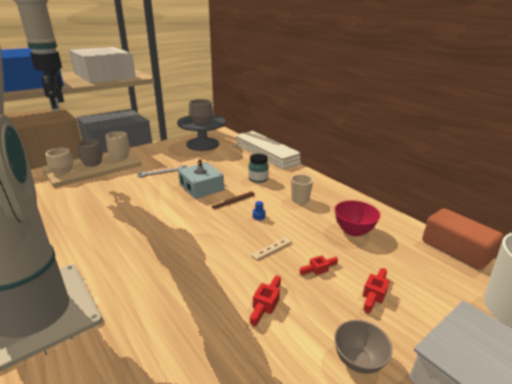

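View pics/top0.png

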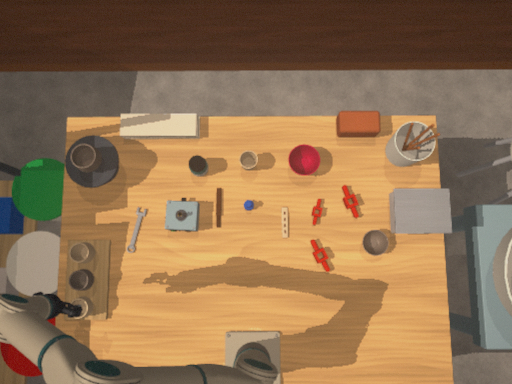

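```bash
cat > h.py <<'E'
import numpy as np, cv2
from scipy.spatial.transform import Rotation as R
from cell import ctrl,get_image,job,models
def cam(im):
    f=192/np.tan(np.radians(im['fov_y']/2))
    return dict(f=f,cx=im['cx'],cy=im['cy'],o=np.array(im['origin']),R=R.from_euler('xyz',im['orientation']).as_matrix(),img=im['color'])
def ray(c,uv):
    d=c['R']@np.array([(uv[0]-c['cx'])/c['f'],-(uv[1]-c['cy'])/c['f'],-1]); return d
def atz(c,uv,z):
    d=ray(c,uv); return c['o']+d*(z-c['o'][2])/d[2]
def proj(c,P):
    q=(np.atleast_2d(P)-c['o'])@c['R']
    return np.c_[c['cx']+c['f']*q[:,0]/-q[:,2], c['cy']-c['f']*q[:,1]/-q[:,2]]
def crop(img,u,v,w,h,s,name):
    cv2.imwrite(name,cv2.resize(img[v:v+h,u:u+w],None,fx=s,fy=s,interpolation=cv2.INTER_CUBIC))
E
python3 - <<'E'
from h import *
import pickle
C={n:cam(get_image(n)) for n in('side','top')}
pickle.dump(C,open('C0.pkl','wb'))
a=C['top']['img'];b=C['side']['img']
crop(a,160,170,220,110,3.6,'pics/t1.png'); crop(b,160,140,240,180,3.3,'pics/s1.png')
for n in C:
    for t in('handle','cap','control_box'):
        for r in models.cut_out(n,t):
            m=r['pixels'].astype(np.uint8); 
            print(n,t,round(r['score'],2),np.round(r['uv'],1),m.sum(),np.round(atz(C[n],r['uv'],10)), 'rect',[np.round(q,1) for q in cv2.minAreaRect(cv2.findNonZero(m))] if m.any() else '')
    for t in('control_box','seat','stud_tip','handle','cap','cap_mouth'):
        z={'seat':60,'stud_tip':103}.get(t,0)
        for r in models.place_of(n,t): print(n,t,np.round(r['uv'],1),round(r['score'],2),np.round(atz(C[n],r['uv'],z),1))
E
```

```text
side handle 0.9 [373.3 290.5] 738 [ 592. -383.   10.] rect [array([374.8, 290.4]), array([23.5, 46.1]), np.float64(14.0)]
side handle 0.83 [267.4 300.7] 909 [ 388. -264.   10.] rect [array([264.6, 300.5]), array([24.5, 56.8]), np.float64(31.0)]
side handle 0.8 [319.9 265.6] 470 [ 559. -254.   10.] rect [array([317.9, 264.6]), array([17.1, 39.5]), np.float64(83.3)]
side cap 0.73 [204.5 180.1] 1265 [567. 292.  10.] rect [array([200.5, 178. ]), array([37. , 44.6]), np.float64(71.6)]
side cap 0.56 [257.1 213.3] 214 [581.  18.  10.] rect [array([258.5, 210.5]), array([19., 13.]), np.float64(90.0)]
side control_box 0.74 [199.6 179.1] 1262 [557. 308.  10.] rect [array([201.2, 178.9]), array([37.9, 43.6]), np.float64(64.7)]
side control_box [201.4 184.1] 0.78 [552.5 289.4   0. ]
side seat [204.4 170.6] 0.87 [553.9 265.4  60. ]
side stud_tip [199.1 160.8] 0.83 [533.2 258.6 103. ]
side stud_tip [300.4 199.4] 0.58 [ 623.5 -110.5  103. ]
side handle [267.5 304.8] 0.88 [ 387.5 -265.8    0. ]
side handle [373.2 297.6] 0.7 [ 584.1 -390.4    0. ]
side handle [256.9 179.1] 0.49 [729.5 207.6   0. ]
si
[... 577 characters left out ...]
0)]
top cap 0.62 [247.3 208.5] 85 [569.  16.  10.] rect [array([248.5, 205.5]), array([9., 9.]), np.float64(90.0)]
top control_box 0.68 [181.1 215.6] 971 [542. 275.  10.] rect [array([182. , 214.5]), array([33., 32.]), np.float64(90.0)]
top control_box [180.7 217.1] 0.62 [537.6 278.2   0. ]
top control_box [247.7 162.2] 0.52 [756.9  14.5   0. ]
top seat [185.4 216.2] 0.97 [534.8 250.2  60. ]
top seat [247.9 205.2] 0.59 [575.8  13.3  60. ]
top stud_tip [180.3 217.2] 0.76 [526.7 262.1 103. ]
top handle [321.6 254.3] 0.59 [ 390.1 -271.4    0. ]
top handle [314.8 214.5] 0.52 [ 545.5 -248.7    0. ]
top cap [245.9 205.2] 0.67 [583.6  22.    0. ]
top cap_mouth [250.5 203.9] 0.48 [588.7   3.9   0. ]
```

View pics/t1.png

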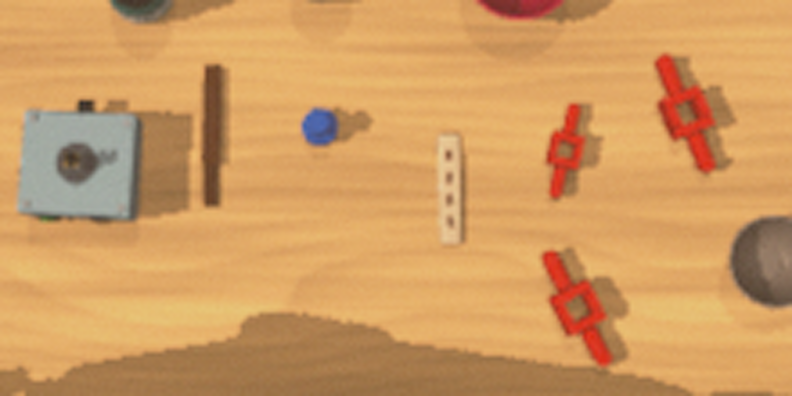

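View pics/s1.png

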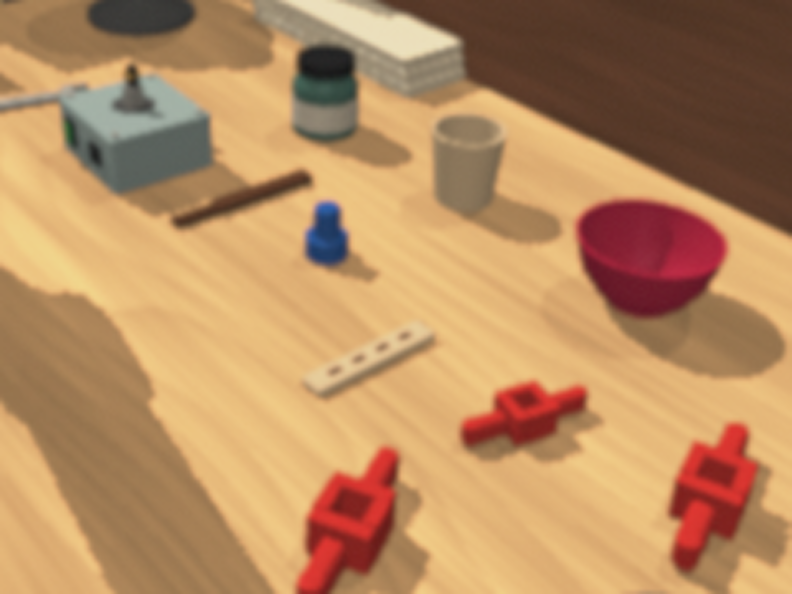

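```bash
cat > fit.py <<'E'
from h import *
from scipy.optimize import minimize
from scipy.ndimage import binary_fill_holes, gaussian_filter
S=8
def prism(xy,z0,z1):
    xy=np.asarray(xy,float); return np.r_[np.c_[xy,np.full(len(xy),z0)],np.c_[xy,np.full(len(xy),z1)]]
def rect(x0,x1,y0,y1): return [(x0,y0),(x1,y0),(x1,y1),(x0,y1)]
def circ(r): 
    t=np.linspace(0,2*np.pi,32,endpoint=False); return np.c_[r*np.cos(t),r*np.sin(t)]
def place(parts,x,y,z,yaw):
    c,s=np.cos(yaw),np.sin(yaw); M=np.array([[c,-s,0],[s,c,0],[0,0,1]])
    return [p@M.T+[x,y,z] for p in parts]
def cover(c,parts,box):
    u0,v0,w,h=box; m=np.zeros((h*S,w*S),np.uint8)
    for p in parts:
        q=proj(c,p); q=((q-[u0,v0]+0.5)*S-0.5)
        hull=cv2.convexHull(q.astype(np.float32)).reshape(-1,2)
        cv2.fillConvexPoly(m,np.round(hull*16).astype(np.int32),1,shift=4)
    return m.reshape(h,S,w,S).mean((1,3))
def soft(c,box,fn,sig=0.6):
    u0,v0,w,h=box; return fn(c['img'][v0:v0+h,u0:u0+w].astype(float))
def fit(cams,boxes,alphas,parts_of,p0,step,blur=0.6):
    def cost(p):
        e=0
        for n in alphas:
            m=gaussian_filter(cover(cams[n],parts_of(p),boxes[n]),blur)
            e+=((m-alphas[n])**2).sum()
        return e
    sim=np.r_[[p0],[np.array(p0)+np.eye(len(p0))[i]*step[i] for i in range(len(p0))]]
    r=minimize(cost,p0,method='Nelder-Mead',options=dict(initial_simplex=sim,maxiter=600,xatol=.02,fatol=.01))
    return r
E
cat > f1.py <<'E'
from fit import *
import pickle
C=pickle.load(open('C0.pkl','rb'))
def red(a):
    b,g,r=a[...,0],a[...,1],a[...,2]; s=(r-g)/(r+1)
    return s
def blue(a):
    b,g,r=a[...,0],a[...,1],a[...,2]; return (b-r)/(np.maximum(b,r)+1)
for n,uv in(('top',(316,211)),('side',(319,265)),('top',(248,205)),('side',(258,214))):
    im=C[n]['img']; print(n,uv,im[uv[1]-9:uv[1]+10:3,uv[0]].tolist())
E
python3 f1.py
```

```text
top (316, 211) [[91, 147, 215], [61, 102, 195], [34, 54, 198], [73, 117, 159], [36, 60, 217], [35, 54, 204], [42, 70, 180]]
side (319, 265) [[73, 104, 219], [32, 36, 133], [31, 34, 132], [45, 50, 200], [31, 34, 125], [29, 31, 119], [56, 81, 133]]
top (248, 205) [[107, 175, 232], [117, 158, 209], [171, 102, 80], [172, 103, 77], [146, 89, 78], [97, 160, 217], [97, 159, 215]]
side (258, 214) [[120, 71, 38], [101, 61, 34], [102, 61, 33], [127, 77, 43], [101, 60, 33], [95, 104, 126], [121, 182, 229]]
```

```bash
cat > f1.py <<'E'
from fit import *
import pickle
def red(a):
    g,r=a[...,1],a[...,2]; s=(r-g)/(r+1); return np.clip((s-.36)/(.7-.36),0,1)
def br(lo,hi):
    def f(a):
        b,r=a[...,0],a[...,2]; s=(b-r)/(np.maximum(b,r)+1); return np.clip((s-lo)/(hi-lo),0,1)
    return f
def alpha(C,box,fn):
    A=soft(C,box,fn)
    m=binary_fill_holes(A>.5); lab=cv2.connectedComponents((A>.25).astype(np.uint8))[1]
    h,w=A.shape; c=lab[h//2-4:h//2+5,w//2-4:w//2+5]; k=np.bincount(c[c>0]).argmax()
    f=binary_fill_holes(lab==k); inner=f&(lab!=k); A=A*f; A[inner]=1
    # fill interior
    A=np.maximum(A,binary_fill_holes(A>.5)); return A
def hparts(p,z=0):
    w0,w1=p[3],p[4]
    return place([prism(rect(-18,18,-17,17),0,26),prism(rect(-53,53,-7,7),w0,w1)],p[0],p[1],z,p[2])
def cparts(p,z=0): return place([prism(circ(20),0,22),prism(circ(12),22,50)],p[0],p[1],z,0)
def bparts(p): return place([prism(rect(-55,55,-60,60),0,60)],p[0],p[1],0,p[2])
def bparts2(p): return place([prism(rect(-60,60,-55,55),0,60)],p[0],p[1],0,p[2])
if __name__=='__main__':
    C=pickle.load(open('C0.pkl','rb'))
    jobs={'handle':(red,{'top':(296,191,40,40),'side':(288,240,62,50)},hparts,[555,-255,-.2,6,20],[10,10,.2,3,3]),
    'cap':(br(-.5,.5),{'top':(236,193,25,25),'side':(245,192,30,34)},cparts,[578,10],[10,10]),
    'box':(br(-.45,.05),{'top':(155,190,52,52),'side':(170,150,62,54)},bparts,[538,268,0],[10,10,.1])}
    for k,(fn,bx,parts,p0,st) in jobs.items():
        al={n:alpha(C[n],bx[n],fn) for n in bx}
        vis=[]
        for n in bx: cv2.imwrite(f'pics/a_{k}_{n}.png',cv2.resize((al[n]*255).astype(np.uint8),None,fx=6,fy=6,interpolation=0))
        for sub in (('top','side'),('top',),('side',)):
            r=fit(C,bx,{n:al[n] for n in sub},parts,p0,st); print(k,sub,np.round(r.x,3),round(r.fun,2),round(sum(al[n].sum() for n in sub)))
E
python3 f1.py; cd pics; python3 - <<'E'
import cv2,numpy as np
L=[cv2.imread(f'a_{k}_{n}.png') for k in('handle','cap','box') for n in('top','side')]
L=[cv2.copyMakeBorder(cv2.resize(i,(260,240)),2,2,2,2,cv2.BORDER_CONSTANT,value=(0,0,255)) for i in L]
cv2.imwrite('al.png',np.vstack([np.hstack(L[:3]),np.hstack(L[3:])]))
E
```

```text
handle ('top', 'side') [ 5.56098e+02 -2.53639e+02 -2.26000e-01  9.21600e+00  1.62570e+01] 49.26 557
handle ('top',) [ 5.56616e+02 -2.53859e+02 -2.42000e-01  1.45510e+01  1.46490e+01] 9.06 145
handle ('side',) [ 5.56660e+02 -2.52222e+02 -2.10000e-01  7.65300e+00  1.48990e+01] 36.77 413
cap ('top', 'side') [583.239  12.92 ] 25.17 263
cap ('top',) [583.854  11.929] 5.27 78
cap ('side',) [583.361  14.285] 18.35 185
box ('top', 'side') [ 5.41329e+02  2.70365e+02 -9.50000e-02] 122.36 2147
box ('top',) [ 5.40807e+02  2.68090e+02 -5.00000e-02] 36.19 944
box ('side',) [ 5.41979e+02  2.73493e+02 -1.45000e-01] 63.95 1204
```

View pics/al.png

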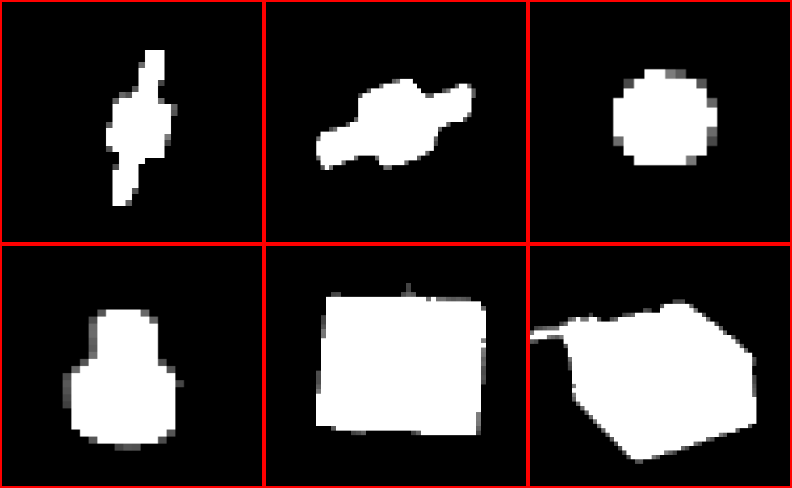

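```bash
cat > ov.py <<'E'
from f1 import *
def overlay(c,box,groups,name,s=9):
    u0,v0,w,h=box; im=cv2.resize(c['img'][v0:v0+h,u0:u0+w],None,fx=s,fy=s,interpolation=cv2.INTER_NEAREST)
    cols=[(255,255,255),(0,255,0),(255,255,0),(255,0,255)]
    for i,p in enumerate(groups):
        n=len(p)//2
        for seg in (p[:n],p[n:]):
            q=((proj(c,seg)-[u0,v0]+.5)*s).astype(np.int32); cv2.polylines(im,[q],True,cols[i%4],1,cv2.LINE_AA)
    return im
def spin(p,z=60): return place([prism(rect(-8,8,-8,8),0,19),prism(circ(7),22,38),prism(circ(3.5),38,43)],p[0],p[1],z,p[2])
E
cat > a.py <<'E'
from ov import *
C=pickle.load(open('C0.pkl','rb'))
h=[556.1,-253.6,-.226,8,16]; b=[541.3,270.4,-.08]; c=[583.3,13]
for n,bx in (('top',[(296,191,40,40),(236,193,25,25),(155,190,52,52)]),('side',[(288,240,62,50),(245,192,30,34),(170,150,62,54)])):
    L=[overlay(C[n],bx[0],hparts(h),0),overlay(C[n],bx[1],cparts(c),0),overlay(C[n],bx[2],bparts(b)+spin(b),0)]
    L=[cv2.resize(i,(int(i.shape[1]*400/i.shape[0]),400)) for i in L]
    im=np.hstack(L); k=min(1,795/im.shape[1]); 
    cv2.imwrite(f'pics/ov_{n}1.png',cv2.resize(im[:,:],None,fx=k,fy=k))
    cv2.imwrite(f'pics/ov_{n}_box.png',L[2])
E
python3 a.py
```

```text
(no output)
```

View pics/ov_top1.png

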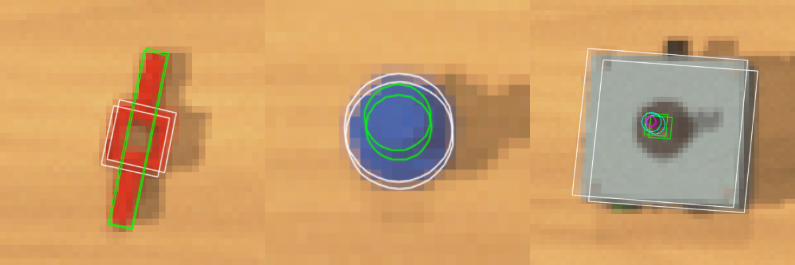

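View pics/ov_side1.png

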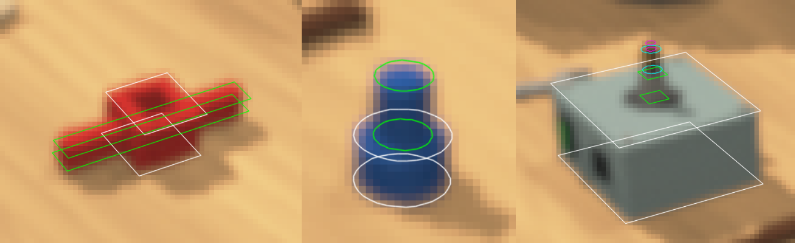

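View pics/ov_top_box.png

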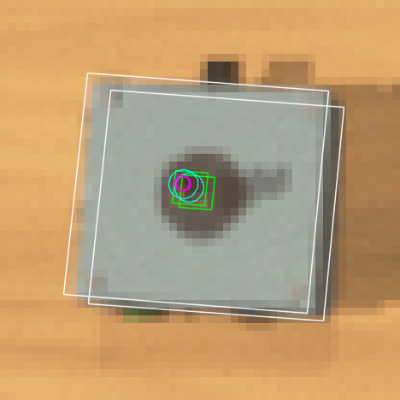

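View pics/ov_side_box.png

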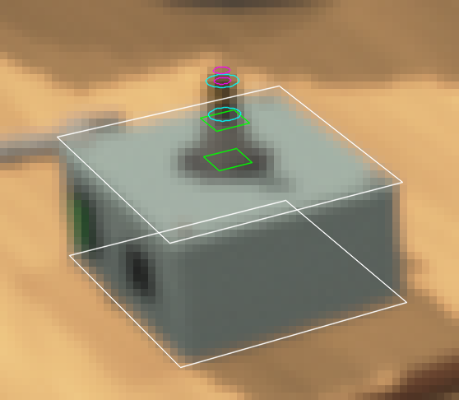

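```bash
cat > b.py <<'E'
from f1 import *
C=pickle.load(open('C0.pkl','rb'))
for n in C:
    C[n]['f0']=C[n]['f']
al={}
bxs={'handle':(red,{'top':(296,191,40,40),'side':(288,240,62,50)}),'cap':(br(-.5,.5),{'top':(236,193,25,25),'side':(245,192,30,34)}),'box':(br(-.45,.05),{'top':(155,190,52,52),'side':(170,150,62,54)})}
for k,(fn,bx) in bxs.items():
    for n in bx: al[k,n]=alpha(C[n],bx[n],fn)
al['box','side'][:, :9]=0
def sc(parts,p,s):
    o=np.array([p[0],p[1],0]); return [(q-o)*s+o for q in parts]
for n in('top','side'):
    r=fit(C,bxs['handle'][1],{n:al['handle',n]},lambda p:sc(hparts([p[0],p[1],p[2],7,15]),p,p[3]),[556,-254,-.22,1],[5,5,.1,.05]); print('handle',n,np.round(r.x,3),round(r.fun,1))
    r=fit(C,bxs['cap'][1],{n:al['cap',n]},lambda p:sc(cparts(p),p,p[2]),[583,13,1],[5,5,.05]); print('cap',n,np.round(r.x,3),round(r.fun,1))
    r=fit(C,bxs['box'][1],{n:al['box',n]},lambda p:sc(bparts(p),p,p[3]),[541,270,-.05,1],[5,5,.05,.05]); print('box',n,np.round(r.x,3),round(r.fun,1))
# straightness of table left edge in top
im=C['top']['img'].astype(float); g=cv2.GaussianBlur(im[...,2],(0,0),1)
def edge_col(row,u0,u1):
    d=np.abs(np.diff(g[row,u0:u1])); return u0+0.5+(d*np.arange(len(d))).sum()/d.sum()
def edge_row(col,v0,v1):
    d=np.abs(np.diff(g[v0:v1,col])); return v0+.5+(d*np.arange(len(d))).sum()/d.sum()
print('left',[round(edge_col(r,60,73),2) for r in range(120,300,12)])
print('top',[round(edge_row(c,110,122),2) for c in list(range(80,120,8))+list(range(205,335,12))+list(range(385,435,8))])
print('right',[round(edge_col(r,432,456),2) for r in range(120,380,12)])
E
python3 b.py
```

```text
handle top [ 5.56641e+02 -2.54255e+02 -2.42000e-01  9.54000e-01] 6.9
cap top [584.103  12.119   0.936] 3.0
box top [ 5.40859e+02  2.68654e+02 -5.30000e-02  9.64000e-01] 11.4
handle side [ 5.57279e+02 -2.51745e+02 -2.31000e-01  9.32000e-01] 16.1
cap side [584.757  15.343   0.913] 4.4
box side [ 5.43252e+02  2.73522e+02 -7.50000e-02  9.56000e-01] 20.1
left [np.float64(66.35), np.float64(66.19), np.float64(67.36), np.float64(67.96), np.float64(64.36), np.float64(65.07), np.float64(62.56), np.float64(62.01), np.float64(61.76), np.float64(61.57), np.float64(66.74), np.float64(68.51), np.float64(66.48), np.float64(68.35), np.float64(68.45)]
top [np.float64(116.64), np.float64(116.65), np.float64(116.3), np.float64(116.38), np.float64(116.31), np.float64(116.1), np.float64(115.59), np.float64(115.98), np.float64(115.91), np.float64(115.75), np.float64(116.05), np.float64(115.94), np.float64(115.95), np.float64(115.95), np.float64(115.46), np.float64(115.35), np.float64(115.5), np.float64(114.97), np.float64(115.02), np.float64(115.46), np.float64(115.5), np.float64(115.2), np.float64(115.27)]
right [np.float64(436.95), np.float64(439.82), np.float64(436.82), np.float64(438.68), np.float64(439.43), np.float64(439.88), np.float64(448.27), np.float64(449.06), np.float64(450.05), np.float64(450.72), np.float64(443.65), np.float64(444.48), np.float64(445.36), np.float64(446.06), np.float64(446.73), np.float64(446.88), np.float64(448.46), np.float64(449.06), np.float64(449.66), np.float64(450.6), np.float64(450.73), np.float64(451.86)]
```

```bash
cat > k.py <<'E'
from h import *
import sys
def d(tgt,yaw,ref=None,refrot=None):
    """tool-axes shift (m) and rotvec from ref (measured state by default) to tgt pos, tool down with yaw"""
    s=ctrl.read_state()
    p=s['eef_pos'] if ref is None else np.array(ref); M=R.from_euler('xyz',s['tool_rot'] if refrot is None else refrot)
    T=R.from_euler('xyz',[np.pi,0,yaw])
    return np.round(np.r_[M.inv().apply(np.array(tgt)-p)/1000,(M.inv()*T).as_rotvec()],4).tolist()
E
python3 -c "
from k import *
a=([234.9,606.1,231.3],[np.pi,0,1.201])
print(d([560,150,200],1.27,*a)); print(d([557,-253,150],1.335,*a))"
```

```text
[-0.3078, 0.468, 0.0313, -0.0, 0.0, -0.069]
[-0.6846, 0.6108, 0.0813, 0.0, 0.0, -0.134]
```

move_arm(moves=[[[-0.308, 0.468, 0.031, 0, 0, -0.07], [-0.308, 0.468, 0.031, 0, 0, -0.07], [-0.308, 0.468, 0.031, 0, 0, -0.07], [-0.308, 0.468, 0.031, 0, 0, -0.07], [-0.308, 0.468, 0.031, 0, 0, -0.07], [-0.308, 0.468, 0.031, 0, 0, -0.07], [-0.308, 0.468, 0.031, 0, 0, -0.07], [-0.308, 0.468, 0.031, 0, 0, -0.07], [-0.308, 0.468, 0.031, 0, 0, -0.07], [-0.684, 0.611, 0.081, 0, 0, -0.134], [-0.684, 0.611, 0.081, 0, 0, -0.134], [-0.684, 0.611, 0.081, 0, 0, -0.134], [-0.684, 0.611, 0.081, 0, 0, -0.134], [-0.684, 0.611, 0.081, 0, 0, -0.134], [-0.684, 0.611, 0.081, 0, 0, -0.134], [-0.684, 0.611, 0.081, 0, 0, -0.134], [-0.684, 0.611, 0.081, 0, 0, -0.134], [-0.684, 0.611, 0.081, 0, 0, -0.134], [-0.684, 0.611, 0.081, 0, 0, -0.134]]], jaw=1.0)

```text
clock: 4.08
eef_pos: [558.0, -250.5, 150.5]
tool_rot: [3.141, -0.001, 1.338]
force: [0.4, -0.2, 0.4]
width: 85.3
```

```bash
python3 - <<'E'
from k import *
C={n:cam(get_image(n)) for n in('side','top')}
s=ctrl.read_state();print(s['eef_pos'],s['tool_rot'],s['clock'])
for n,c in C.items():
    q=proj(c,[s['eef_pos'],s['eef_pos']+[0,0,30],s['eef_pos']+[0,0,100]]); print(n,q.round(1).tolist())
    u,v=int(q[0][0])-45,int(q[0][1])-50
    im=c['img'].copy(); L=cv2.resize(im[v:v+100,u:u+95],None,fx=4,fy=4,interpolation=0)
    for p in q: cv2.circle(L,tuple(int(x) for x in (p-[u,v]+.5)*4),3,(0,255,0),1)
    cv2.imwrite(f'pics/g_{n}.png',L)
a,b=[cv2.imread(f'pics/g_{n}.png') for n in C]; cv2.imwrite('pics/g1.png',np.hstack([a,b]))
E
```

```text
[ 557.85957223 -250.96120777  150.54322916] [ 3.14137690e+00 -5.42348129e-04  1.33724357e+00] 4.175
side [[325.3, 215.6], [326.9, 203.9], [330.8, 174.7]]
top [[321.2, 206.6], [322.5, 205.5], [325.8, 202.9]]
```

View pics/g1.png

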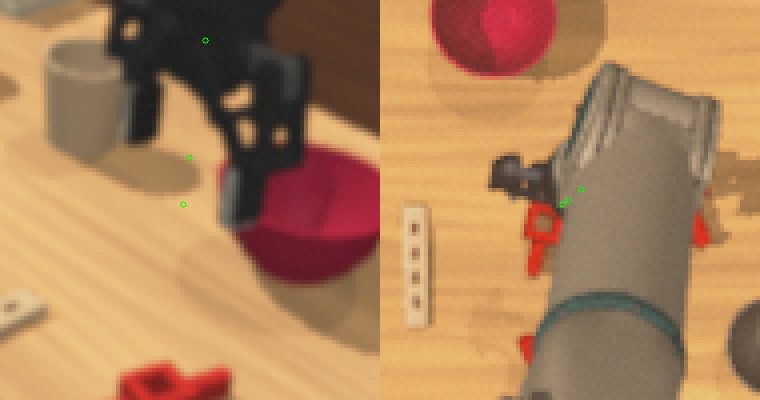

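```bash
python3 -c "
from k import *
print(d([557,-253,4],1.335)); print(d([557,-253,4],1.335,[557.,-253.,150],[np.pi,0,1.335]))"
```

```text
[-0.0023, -0.0004, 0.1465, 0.0002, -0.0005, 0.0022]
[0.0, -0.0, 0.146, 0.0, 0.0, 0.0]
```

move_arm(moves=[[[-0.001, 0, 0.05, 0, 0, 0], [-0.001, 0, 0.09, 0, 0, 0], [-0.001, 0, 0.12, 0, 0, 0], [-0.001, 0, 0.14, 0, 0, 0], [-0.001, 0, 0.146, 0, 0, 0], [-0.001, 0, 0.146, 0, 0, 0], [-0.001, 0, 0.146, 0, 0, 0]]])

```text
clock: 5.05
eef_pos: [558.1, -253.9, 5.5]
tool_rot: [3.139, 0.0, 1.335]
force: [0.0, -0.4, 0.3]
width: 85.4
```

```bash
cat > look.py <<'E'
import sys
from k import *
def look(tag,w=100,h=100,sc=4,pt=None):
    out=[]
    s=ctrl.read_state(); P=s['eef_pos'] if pt is None else np.array(pt)
    C={}
    for n in ('side','top'):
        c=C[n]=cam(get_image(n)); q=proj(c,P)[0]; u,v=int(q[0])-w//2,int(q[1])-h//2; u=max(u,0);v=max(v,0)
        L=cv2.resize(c['img'][v:v+h,u:u+w],(w*sc,h*sc),interpolation=cv2.INTER_CUBIC); out.append(L)
        print(n,'crop',u,v)
    cv2.imwrite(f'pics/{tag}.png',np.hstack(out)); s=ctrl.read_state()
    print(s['eef_pos'].round(1),s['tool_rot'].round(4),s['force'].round(1),round(s['width'],1),s['clock'])
    return C
if __name__=='__main__': look(sys.argv[1])
E
python3 look.py g2
```

```text
side crop 269 217
top crop 266 161
[ 557.9 -253.9    5.4] [3.1397e+00 3.0000e-04 1.3349e+00] [ 0.4  0.3 -0.8] 85.2 5.15
```

View pics/g2.png

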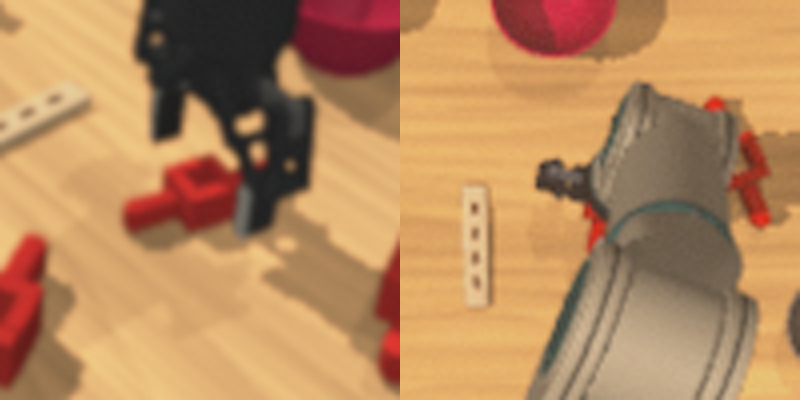

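move_arm(moves=[[[0, 0, 0.001, 0, 0, 0], [0, 0, 0.001, 0, 0, 0], [0, 0, 0.001, 0, 0, 0], [0, 0, 0.001, 0, 0, 0], [0, 0, 0.001, 0, 0, 0], [0, 0, 0.001, 0, 0, 0], [0, 0, 0.001, 0, 0, 0], [0, 0, 0.001, 0, 0, 0]]], jaw=0)

```text
clock: 6.15
eef_pos: [557.4, -253.6, 3.6]
tool_rot: [3.141, 0.0, 1.335]
force: [-0.3, 0.2, 4.7]
width: 32.7
```

```bash
python3 look.py g3
```

```text
side crop 269 217
top crop 266 161
[ 557.4 -253.6    3.6] [3.1410e+00 1.0000e-04 1.3349e+00] [-0.7 -1.   5.1] 33.0 6.25
```

View pics/g3.png

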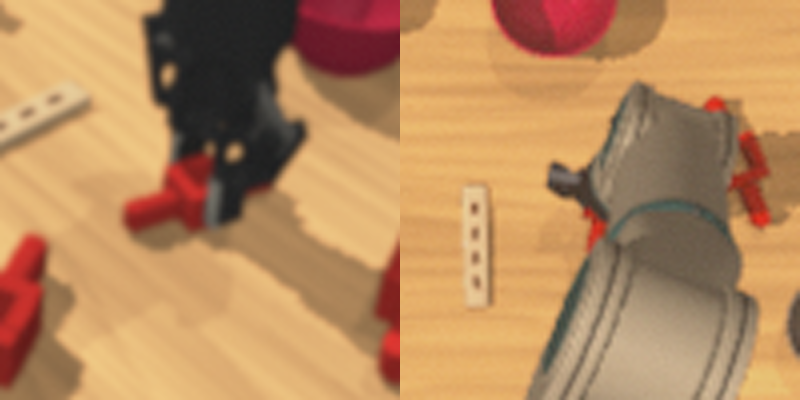

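```bash
python3 -c "
from k import *
print(d([557,-253,165],1.335)); 
for f in (.1,.3,.5,.7,.9,1): print(d([557-15*f,-253+524*f,165],1.335+.176*f))"
```

```text
[0.0005, -0.0004, -0.1614, 0.0006, 0.0001, -0.0001]
[0.0511, -0.0141, -0.1614, 0.0006, 0.0001, -0.0177]
[0.1523, -0.0416, -0.1615, 0.0006, 0.0001, -0.0529]
[0.2535, -0.069, -0.1615, 0.0006, 0.0001, -0.0881]
[0.3547, -0.0964, -0.1615, 0.0006, 0.0002, -0.1233]
[0.4559, -0.1238, -0.1616, 0.0006, 0.0002, -0.1585]
[0.5065, -0.1375, -0.1616, 0.0006, 0.0002, -0.1761]
```

move_arm(moves=[[[0, 0, -0.02, 0, 0, 0], [0, 0, -0.06, 0, 0, 0], [0, 0, -0.11, 0, 0, 0], [0.01, -0.003, -0.15, 0, 0, -0.004], [0.04, -0.011, -0.161, 0, 0, -0.014], [0.08, -0.022, -0.161, 0, 0, -0.028], [0.125, -0.034, -0.161, 0, 0, -0.044], [0.17, -0.046, -0.161, 0, 0, -0.06], [0.215, -0.058, -0.161, 0, 0, -0.075], [0.26, -0.071, -0.161, 0, 0, -0.09], [0.305, -0.083, -0.161, 0, 0, -0.106], [0.35, -0.095, -0.161, 0, 0, -0.122], [0.39, -0.106, -0.161, 0, 0, -0.136], [0.43, -0.117, -0.161, 0, 0, -0.15], [0.46, -0.125, -0.161, 0, 0, -0.16], [0.485, -0.132, -0.161, 0, 0, -0.169], [0.5, -0.136, -0.161, 0, 0, -0.176], [0.5065, -0.1375, -0.161, 0, 0, -0.176], [0.5065, -0.1375, -0.161, 0, 0, -0.176], [0.5065, -0.1375, -0.161, 0, 0, -0.176]]])

```text
clock: 8.75
eef_pos: [542.0, 269.6, 164.3]
tool_rot: [-3.141, 0.001, 1.509]
force: [-0.5, 0.0, -1.3]
width: 33.1
```

```bash
cat > l2.py <<'E'
from look import *
import sys,pickle
C=look(sys.argv[1],pt=[542,271,100]); pickle.dump(C,open('C_'+sys.argv[1]+'.pkl','wb'))
E
python3 l2.py b1
```

```text
side crop 149 109
top crop 128 163
[542.  269.9 164.3] [-3.1415e+00  7.0000e-04  1.5093e+00] [-0.4 -0.5 -1.8] 33.1 8.85
```

View pics/b1.png

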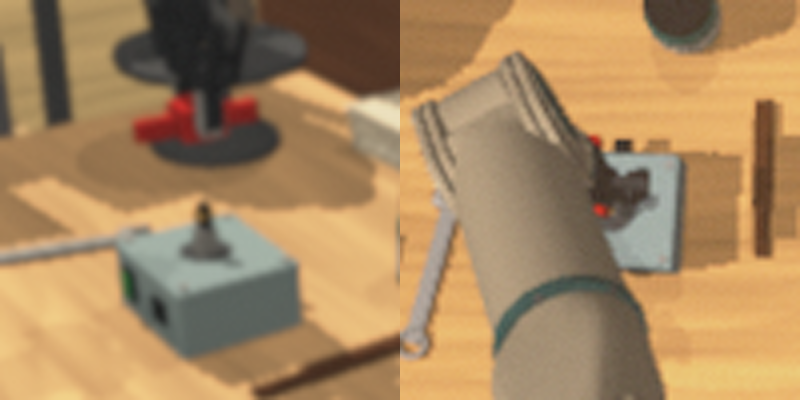

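```bash
cat > c.py <<'E'
from ov import *
import sys
C=pickle.load(open('C_b1.pkl','rb'))
z=160.7
bx=(170,120,52,40)
c=C['side']; a=c['img'][bx[1]:bx[1]+bx[3],bx[0]:bx[0]+bx[2]].astype(float)
A=red(a); dark=a.max(2)<70; valid=~cv2.dilate(dark.astype(np.uint8),np.ones((2,2))).astype(bool)
def cost(p,ret=False):
    o=np.array([p[0],p[1],z]); parts=[(q-o)*.95+o for q in hparts([p[0],p[1],-.061,7,15],z)]
    m=gaussian_filter(cover(c,parts,bx),.6)
    return (((m-A)**2)*valid).sum()
r=minimize(cost,[542,270],method='Nelder-Mead',options=dict(initial_simplex=[[542,270],[548,270],[542,276]]))
print('handle side at z',z,r.x,r.fun)
# depth-ambiguous; report cost valley
for n in('side','top'):
    p=[542,269.9,-.061,7,15]; b=[542,271,-.06]
    bxx={'side':(160,115,75,85),'top':(150,180,60,60)}[n]
    im=overlay(C[n],bxx,hparts(p,z)+spin(b),0,s=7 if n=='side' else 6); cv2.imwrite(f'pics/c_{n}.png',im)
E
python3 c.py
```

```text
handle side at z 160.7 [542.29882812 274.53222656] 38.86916866195419
```

View pics/c_side.png

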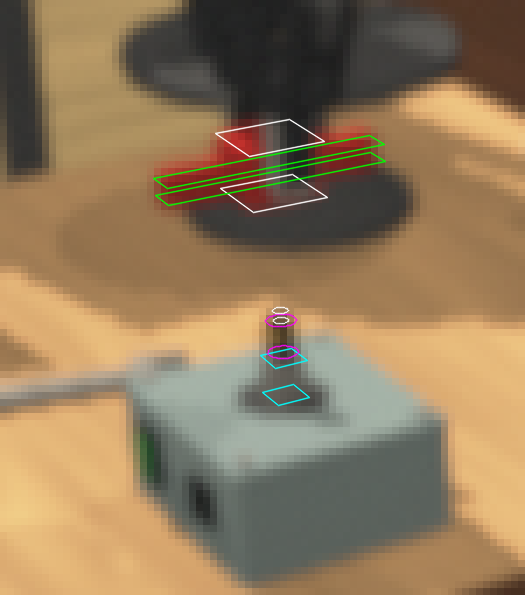

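View pics/c_top.png

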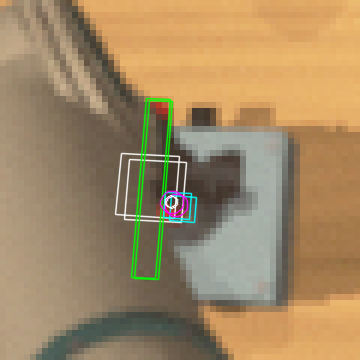

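```bash
python3 -c "
from k import *
print(d([542.3,270,118],1.511))"
```

```text
[0.0002, 0.0002, 0.0463, -0.0001, 0.0007, -0.0017]
```

move_arm(moves=[[[0, 0, 0.02, 0, 0, -0.002], [0, 0, 0.036, 0, 0, -0.002], [0, 0, 0.046, 0, 0, -0.002], [0, 0, 0.046, 0, 0, -0.002], [0, 0, 0.046, 0, 0, -0.002], [0, 0, 0.046, 0, 0, -0.002]]])

```text
clock: 9.6
eef_pos: [542.2, 271.3, 118.9]
tool_rot: [3.141, -0.001, 1.513]
force: [-0.6, -1.3, -2.1]
width: 33.1
```

```bash
python3 l2.py b2; cat > c2.py <<'E'
from ov import *
C=pickle.load(open('C_b2.pkl','rb'))
s=ctrl.read_state(); e=s['eef_pos']; z=e[2]-3.6
L=[]
for n in('side','top'):
    p=[e[0],e[1],-.061,6,18]; b=[542.3,270.5,-.06]
    bxx={'side':(170,120,60,75),'top':(155,185,52,52)}[n]
    im=overlay(C[n],bxx,hparts(p,z)+spin(b),0,s=8 if n=='side' else 9); L.append(im)
cv2.imwrite('pics/c2s.png',L[0]);cv2.imwrite('pics/c2t.png',L[1])
raw=cv2.resize(C['side']['img'][120:195,170:230],None,fx=8,fy=8,interpolation=cv2.INTER_CUBIC); cv2.imwrite('pics/c2r.png',raw)
E
python3 c2.py
```

```text
side crop 149 109
top crop 128 163
[542.1 271.3 118.8] [ 3.1408e+00 -5.0000e-04  1.5130e+00] [ 0.1  0.7 -2. ] 32.9 9.7
```

View pics/c2s.png

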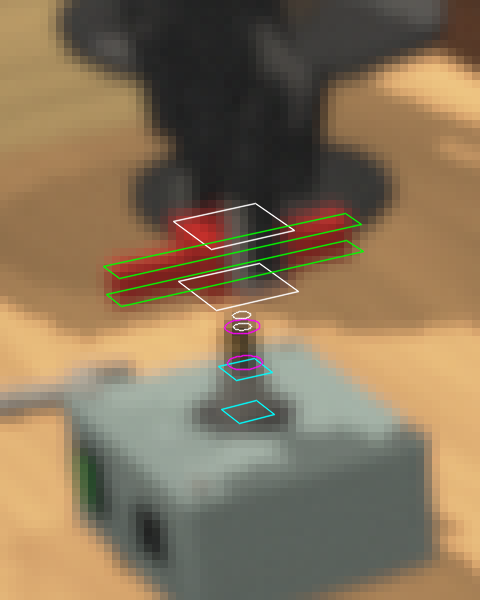

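View pics/c2r.png

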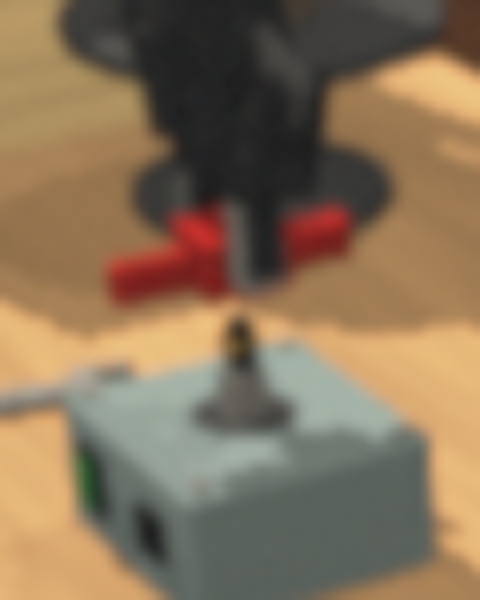

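View pics/c2t.png

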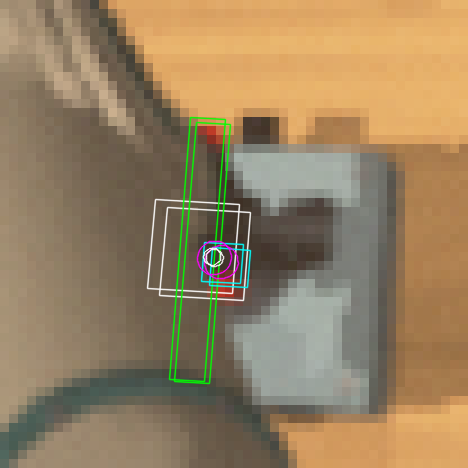

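```bash
python3 -c "
from k import *
print(d([542.1,270.3,95],1.511))"
```

```text
[-0.001, 0.0001, 0.0238, 0.0008, -0.0005, 0.002]
```

move_arm(moves=[[[-0.001, 0, 0.004, 0.001, 0, 0.002], [-0.001, 0, 0.01, 0.001, 0, 0.002], [-0.001, 0, 0.017, 0.001, 0, 0.002], [-0.001, 0, 0.024, 0.001, 0, 0.002], [-0.001, 0, 0.024, 0.001, 0, 0.002], [-0.001, 0, 0.024, 0.001, 0, 0.002]]])

```text
clock: 10.45
eef_pos: [541.4, 269.3, 94.0]
tool_rot: [-3.14, 0.001, 1.511]
force: [-0.1, -3.0, -1.6]
width: 33.1
```

```bash
python3 l2.py b3
```

```text
side crop 149 109
top crop 128 163
[541.5 269.3  94.2] [-3.1400e+00  1.1000e-03  1.5107e+00] [-0.8 -3.8 -1.8] 32.9 10.55
```

View pics/b3.png

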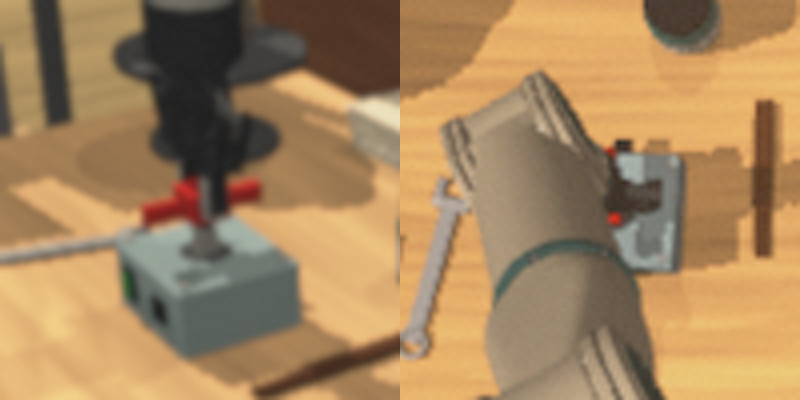

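move_arm(moves=[[[-0.002, 0, 0, -0.001, 0, 0], [-0.002, 0, 0, -0.001, 0, 0], [-0.002, 0, 0, -0.001, 0, 0], [-0.002, 0, 0, -0.001, 0, 0]]])

```text
clock: 11.05
eef_pos: [541.7, 268.5, 94.4]
tool_rot: [3.141, -0.001, 1.511]
force: [0.5, -0.9, -2.3]
width: 33.2
```

```bash
cat > st.py <<'E'
from k import *
import time
s=ctrl.read_state(); print(s['eef_pos'].round(2),s['tool_rot'].round(4),s['force'].round(2),s['torque'].round(3),round(s['width'],1),s['clock'])
E
python3 st.py
```

```text
[541.67 268.53  94.43] [ 3.1413e+00 -6.0000e-04  1.5113e+00] [ 0.49 -0.89 -2.33] [-0.069  0.002 -0.05 ] 33.2 11.05
```

move_arm(moves=[[[-0.0015, 0, 0, 0, 0, 0], [-0.0015, 0, 0.004, 0, 0, 0], [-0.0015, 0, 0.008, 0, 0, 0], [-0.0015, 0, 0.011, 0, 0, 0], [-0.0015, 0, 0.011, 0, 0, 0]]])

```text
clock: 11.68
eef_pos: [541.3, 266.7, 82.9]
tool_rot: [-3.141, 0.0, 1.511]
force: [-0.5, 1.0, -1.8]
width: 32.8
```

```bash
python3 st.py
```

```text
[541.34 266.69  82.93] [-3.1411e+00  1.0000e-04  1.5111e+00] [-0.49  0.97 -1.8 ] [ 0.083 -0.001  0.021] 32.8 11.675
```

move_arm(moves=[[[0, 0, 0.002, 0, 0, 0], [0, 0, 0.004, 0, 0, 0], [0, 0, 0.006, 0, 0, 0], [0, 0, 0.006, 0, 0, 0]]])

```text
clock: 12.18
eef_pos: [541.5, 266.9, 77.1]
tool_rot: [3.142, -0.0, 1.511]
force: [0.9, 2.5, -1.3]
width: 32.8
```

move_arm(moves=[[[0.0005, 0, 0.002, 0, 0, 0], [0.0005, 0, 0.004, 0, 0, 0], [0.0005, 0, 0.006, 0, 0, 0], [0.0005, 0, 0.008, 0, 0, 0], [0.0005, 0, 0.01, 0, 0, 0], [0.0005, 0, 0.01, 0, 0, 0]]])

```text
clock: 12.92
eef_pos: [541.4, 267.0, 67.0]
tool_rot: [-3.141, 0.0, 1.511]
force: [0.8, -0.6, -1.9]
width: 32.7
```

move_arm(moves=[[[0, 0, 0.001, 0, 0, 0], [0, 0, 0.002, 0, 0, 0], [0, 0, 0.003, 0, 0, 0], [0, 0, 0.004, 0, 0, 0], [0, 0, 0.0045, 0, 0, 0], [0, 0, 0.0045, 0, 0, 0]]])

```text
clock: 13.68
eef_pos: [541.5, 267.0, 63.6]
tool_rot: [3.142, 0.0, 1.511]
force: [-2.4, -0.8, 4.6]
width: 32.9
```

```bash
python3 l2.py b4
```

```text
side crop 149 109
top crop 128 163
[541.5 267.   63.6] [3.1416e+00 1.0000e-04 1.5108e+00] [-0.7 -0.8  5.2] 32.8 13.775
```

View pics/b4.png

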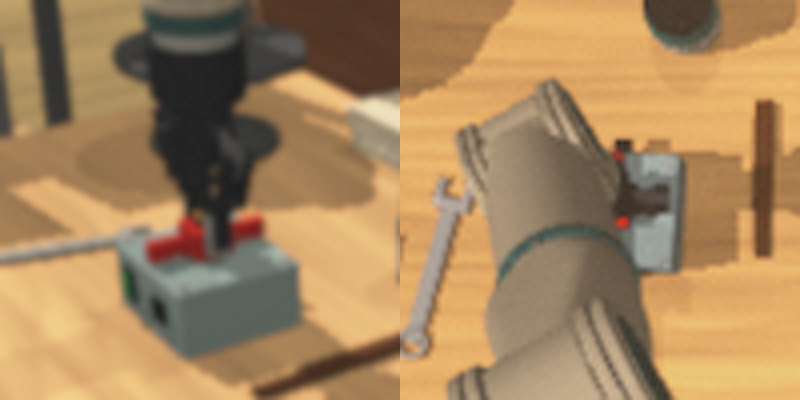

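move_arm(moves=[[[0, 0, -0.001, 0, 0, 0], [0, 0, -0.001, 0, 0, 0], [0, 0, -0.001, 0, 0, 0], [0, 0, -0.001, 0, 0, 0], [0, 0, -0.001, 0, 0, 0]]], jaw=0.8)

```text
clock: 14.4
eef_pos: [541.5, 267.1, 63.7]
tool_rot: [-3.141, 0.0, 1.511]
force: [-0.2, 0.3, -1.0]
width: 68.0
```

```bash
python3 st.py; python3 -c "
from k import *
print(d([541.5,267,180],1.511));print(d([584.4,11.5,180],1.511));print(d([584.4,11.5,90],1.511))"
```

```text
[541.48 267.11  63.7 ] [-3.1414e+00  1.0000e-04  1.5110e+00] [-0.21  0.31 -1.03] [0.026 0.034 0.054] 68.0 14.4
[-0.0001, 0.0, -0.1163, -0.0002, 0.0001, 0.0]
[-0.2526, 0.0581, -0.1163, -0.0002, 0.0001, 0.0]
[-0.2526, 0.0581, -0.0263, -0.0002, 0.0001, 0.0]
```

move_arm(moves=[[[0, 0, -0.03, 0, 0, 0], [0, 0, -0.08, 0, 0, 0], [-0.01, 0.002, -0.116, 0, 0, 0], [-0.05, 0.012, -0.116, 0, 0, 0], [-0.1, 0.023, -0.116, 0, 0, 0], [-0.15, 0.034, -0.116, 0, 0, 0], [-0.2, 0.046, -0.11, 0, 0, 0], [-0.24, 0.055, -0.09, 0, 0, 0], [-0.2525, 0.058, -0.06, 0, 0, 0], [-0.2525, 0.058, -0.027, 0, 0, 0], [-0.2525, 0.058, -0.027, 0, 0, 0], [-0.2525, 0.058, -0.027, 0, 0, 0], [-0.2525, 0.058, -0.027, 0, 0, 0]]])

```text
clock: 16.02
eef_pos: [585.4, 12.0, 92.3]
tool_rot: [3.139, -0.0, 1.512]
force: [-0.6, -0.1, 0.1]
width: 68.4
```

```bash
cat > l3.py <<'E'
from look import *
from ov import *
C=look('k1'); pickle.dump(C,open('C_k1.pkl','wb'))
L=[]
for n,bx in(('side',(165,140,70,70)),('top',(155,185,55,55))):
    p=[541.5,267,-.06,6,18]
    im=overlay(C[n],bx,hparts(p,60)+spin(p),0,s=8); L.append(cv2.resize(im,(395,395)))
cv2.imwrite('pics/k1b.png',np.hstack(L))
al={'top':(155,185,55,55)}
E
python3 l3.py
```

```text
side crop 209 139
top crop 198 151
[585.1  11.9  92. ] [ 3.1395e+00 -3.0000e-04  1.5114e+00] [ 0.2 -0.7 -0.4] 68.1 16.125
```

View pics/k1.png

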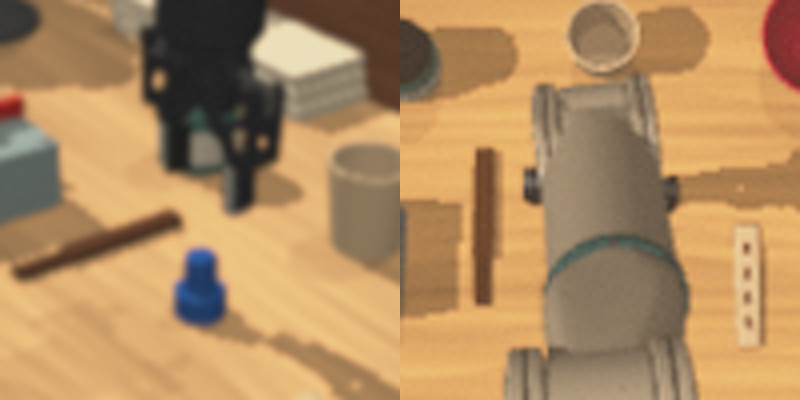

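View pics/k1b.png

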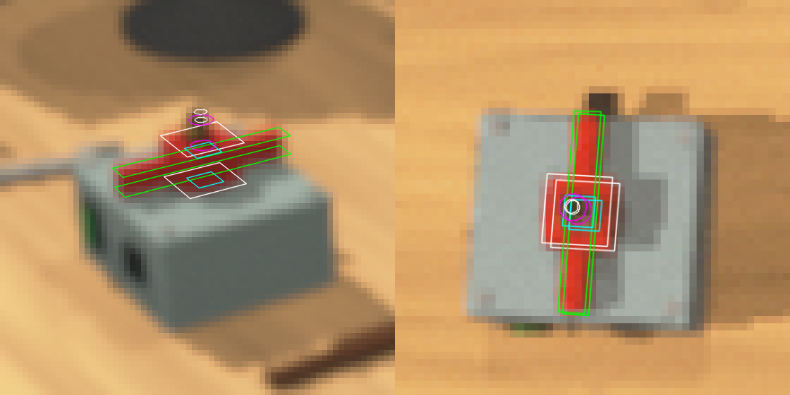

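```bash
cat > m.py <<'E'
from ov import *
C=pickle.load(open('C_k1.pkl','rb'))
bx=(245,192,30,34)
c=C['side']; a=alpha(c,bx,br(-.5,.5))
r=fit(C,{'side':bx},{'side':a},lambda p:[(q-[p[0],p[1],0])*p[2]+[p[0],p[1],0] for q in cparts(p)],[584,13,.93],[5,5,.03]); print(r.x,r.fun)
P=np.array([[585.1,11.9,92],[585.1,11.9,102],[584.4,11.5,50],[584.4,15,50],[584.4,11.5,0]]); print((proj(c,P)-[209,139]+.5)*4)
cv2.imwrite('pics/m.png',overlay(c,(240,185,40,45),cparts([584.4,15.0]),0,s=12))
E
python3 m.py
```

```text
[584.78342792  15.34985411   0.91407318] 4.520987610315485
[[205.72446411 202.75742367]
 [206.04049475 190.22699374]
 [204.01360784 254.5736113 ]
 [200.99473197 252.57395417]
 [202.55004773 312.98463687]]
```

View pics/m.png

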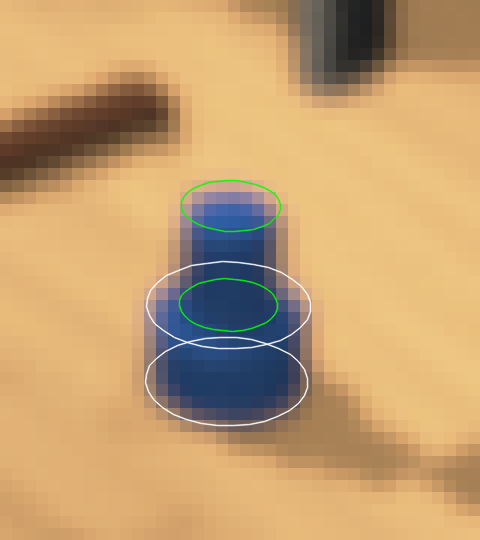

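move_arm(moves=[[[0, 0.001, 0.03, 0.002, 0, 0], [0, 0.001, 0.05, 0.002, 0, 0], [0, 0.001, 0.062, 0.002, 0, 0], [0, 0.001, 0.067, 0.002, 0, 0], [0, 0.001, 0.067, 0.002, 0, 0], [0, 0.001, 0.067, 0.002, 0, 0]]])

```text
clock: 16.88
eef_pos: [585.9, 11.6, 24.5]
tool_rot: [-3.141, -0.0, 1.511]
force: [-1.1, -0.1, -0.0]
width: 68.4
```

```bash
python3 look.py k2
```

```text
side crop 209 159
top crop 198 153
[585.8  11.6  24.4] [-3.1407e+00 -1.0000e-04  1.5110e+00] [-0.3  0.5 -1. ] 68.6 16.975
```

View pics/k2.png

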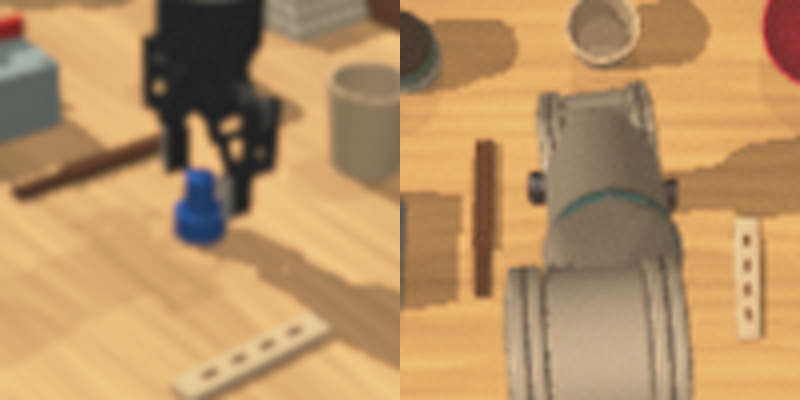

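move_arm(moves=[[[0, -0.002, 0, 0, 0, 0], [0, -0.002, 0, 0, 0, 0], [0, -0.002, 0, 0, 0, 0]]])

```text
clock: 17.35
eef_pos: [583.3, 11.7, 23.8]
tool_rot: [-3.14, -0.0, 1.511]
force: [1.2, -0.3, -0.2]
width: 67.8
```

move_arm(moves=[[[0, 0, 0, 0, 0, 0], [0, 0, 0, 0, 0, 0], [0, 0, 0, 0, 0, 0], [0, 0, 0, 0, 0, 0], [0, 0, 0, 0, 0, 0], [0, 0, 0, 0, 0, 0], [0, 0, 0, 0, 0, 0]]], jaw=0)

```text
clock: 18.23
eef_pos: [583.5, 11.6, 24.0]
tool_rot: [-3.14, -0.0, 1.511]
force: [-0.6, -0.2, 3.9]
width: 22.4
```

```bash
python3 look.py k3
```

```text
side crop 209 159
top crop 198 154
[583.5  11.6  24. ] [-3.1399 -0.      1.5109] [ 0.5 -0.8  4. ] 22.4 18.325
```

View pics/k3.png

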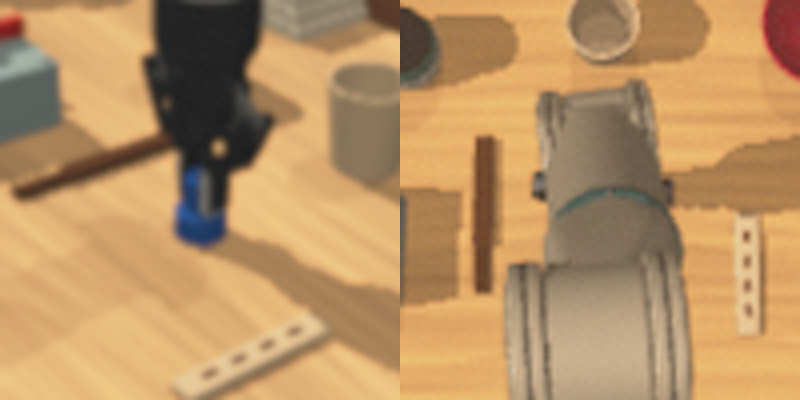

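```bash
python3 -c "
from k import *
print(d([583.5,11.6,170],1.511));print(d([540.7,267.1,170],1.511));print(d([540.7,267.1,140],1.511))"
```

```text
[-0.0, -0.0003, -0.146, -0.0017, -0.0, -0.0001]
[0.2524, -0.0583, -0.1459, -0.0017, -0.0, -0.0001]
[0.2524, -0.0582, -0.1159, -0.0017, -0.0, -0.0001]
```

move_arm(moves=[[[0, 0, -0.02, 0, 0, 0], [0, 0, -0.06, 0, 0, 0], [0, 0, -0.11, 0, 0, 0], [0.005, -0.001, -0.142, 0, 0, 0], [0.03, -0.007, -0.146, -0.001, 0, 0], [0.07, -0.016, -0.146, -0.001, 0, 0], [0.11, -0.025, -0.146, -0.001, 0, 0], [0.15, -0.035, -0.146, -0.001, 0, 0], [0.19, -0.044, -0.146, -0.001, 0, 0], [0.22, -0.051, -0.146, -0.001, 0, 0], [0.24, -0.055, -0.14, -0.001, 0, 0], [0.25, -0.058, -0.125, -0.001, 0, 0], [0.2525, -0.058, -0.116, -0.001, 0, 0], [0.2525, -0.058, -0.116, -0.001, 0, 0], [0.2525, -0.058, -0.116, -0.001, 0, 0], [0.2525, -0.058, -0.116, -0.001, 0, 0]]])

```text
clock: 20.32
eef_pos: [541.4, 266.5, 140.4]
tool_rot: [-3.141, -0.0, 1.51]
force: [1.1, 0.5, -1.2]
width: 22.5
```

```bash
python3 l2.py q1
```

```text
side crop 149 109
top crop 128 163
[541.2 266.8 140.4] [-3.1413e+00 -3.0000e-04  1.5103e+00] [-0.2  0.3 -0.5] 22.1 20.425
```

View pics/q1.png

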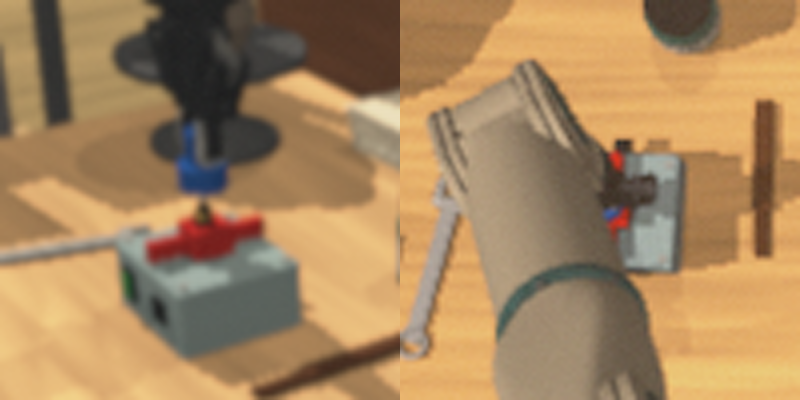

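move_arm(moves=[[[0, -0.0005, 0.006, 0, 0, 0], [0, -0.0005, 0.012, 0, 0, 0], [0, -0.0005, 0.016, 0, 0, 0], [0, -0.0005, 0.019, 0, 0, 0], [0, -0.0005, 0.019, 0, 0, 0], [0, -0.0005, 0.019, 0, 0, 0]]])

```text
clock: 21.18
eef_pos: [540.4, 267.3, 121.0]
tool_rot: [-3.141, -0.0, 1.511]
force: [0.1, 0.6, -1.1]
width: 22.2
```

move_arm(moves=[[[0, 0, 0.001, 0, 0, 0], [0, 0, 0.002, 0, 0, 0], [0, 0, 0.003, 0, 0, 0], [0, 0, 0.004, 0, 0, 0], [0, 0, 0.005, 0, 0, 0], [0, 0, 0.006, 0, 0, 0], [0, 0, 0.007, 0, 0, 0], [0, 0, 0.008, 0, 0, 0], [0, 0, 0.009, 0, 0, 0], [0, 0, 0.01, 0, 0, 0], [0, 0, 0.01, 0, 0, 0]]])

```text
clock: 22.55
eef_pos: [540.0, 266.9, 110.7]
tool_rot: [-3.14, 0.0, 1.511]
force: [0.9, 1.5, -2.0]
width: 22.0
```

```bash
python3 l2.py q2
```

```text
side crop 149 109
top crop 128 163
[540.  266.9 110.7] [-3.1401e+00  5.0000e-04  1.5108e+00] [ 0.7  1.8 -2.6] 22.3 22.65
```

View pics/q2.png

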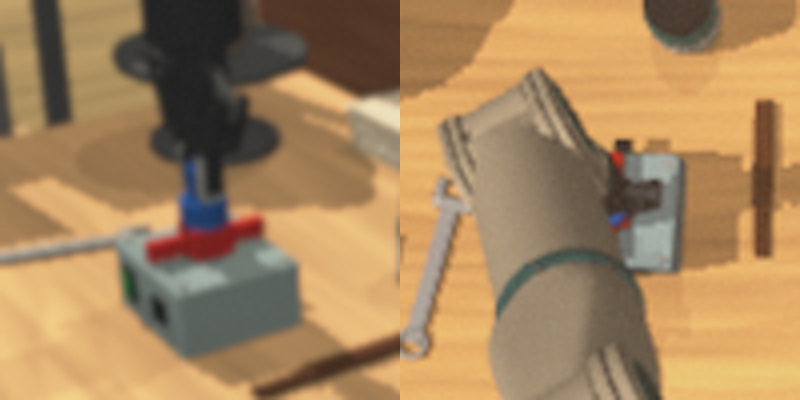

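move_arm(moves=[[[0, 0, 0.001, 0, 0, 0], [0, 0, 0.002, 0, 0, 0], [0, 0, 0.003, 0, 0, 0], [0, 0, 0.003, 0, 0, 0], [0, 0, 0.003, 0, 0, 0]]])

```text
clock: 23.28
eef_pos: [540.3, 266.9, 109.9]
tool_rot: [-3.141, -0.0, 1.511]
force: [-3.7, -1.1, 12.3]
width: 22.0
```

move_arm(moves=[[[0, 0, 0.001, 0, 0, 0], [0, 0, 0.001, 0, 0, 0], [0, 0, 0.001, 0, 0, 0], [0, 0, 0.001, 0, 0, 0], [0, 0, 0.001, 0, 0, 0]]])

```text
clock: 23.9
eef_pos: [540.4, 267.0, 109.9]
tool_rot: [-3.142, -0.0, 1.511]
force: [-5.0, -1.6, 19.4]
width: 22.3
```

```bash
python3 l2.py q3; python3 st.py
```

```text
side crop 149 109
top crop 128 163
[540.4 267.  109.9] [-3.1415e+00 -2.0000e-04  1.5107e+00] [-4.4 -1.9 20.1] 22.4 24.0
[540.39 266.99 109.87] [-3.1415e+00 -2.0000e-04  1.5107e+00] [-4.39 -1.92 20.08] [-0.512  1.172 -0.03 ] 22.4 24.0
```

View pics/q3.png

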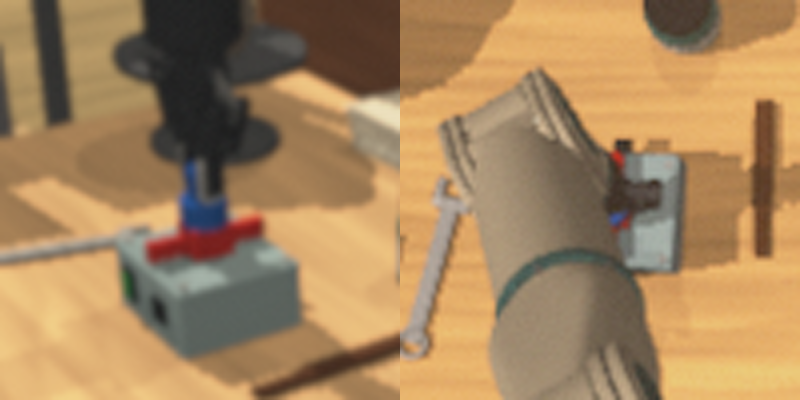

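```bash
python3 -c "
from cell import job
print(job.finish_job())"
```

```text
the job is handed in; nothing more can be done
None
```

The smallest red handle is on the square spindle and the blue cap is snapped onto the stud. I handed the job in at 24.0 s with the gripper still holding the cap and pushing it down. No verdict was reported.

**Handle:** The first descent touched the stud: a sideways force of about 4 N showed I was 2–3 mm off in y. I corrected that by feel and lowered the handle until it met the box. The tool stopped at z = 63.6 mm, which is where it should be with the underside on the box top at 60 mm. Pictures taken after release showed the handle sitting flat.

**Cap:** I pressed it down past the balls. The force then turned slightly downward, as expected once the balls draw the cap in. It stopped at z = 109.9 mm, against 110 mm expected for a cap resting on the handle. The last reading was a steady push of about 20 N, with the jaws at 22.4 mm on the cap.

**Disagreements:**
- The two cameras differed by 3–5 mm in y, and the side view put the box about 6 mm off from where contact showed it to be. I relied on contact for the final alignment.
- At the end there was a sideways load of about 5 N from the tool sitting roughly 1 mm off the axis. The last pictures show no visible tilt.
- Knife, cup, jar, bowls, rib and wrench were not touched, as far as the pictures show.

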